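# Stand the fallen bench mirror up and slide it to its white disc

## Task

The little inspection mirror on the watchmaker's bench has fallen on its back: without picking it up, push its steel foot over so that the mirror stands upright again, near where it fell. Then, still only pushing, slide it standing along the bench until its whole foot is on the white disc, and leave it standing there. Leave everything else on the bench where it is.

Things in the scene. Friction and masses are not known exactly. Their poses are not given: they have to be found in the camera images.
- mirror: Loose L-shaped mirror: steel foot 80 (x) x 90 (y) x 12 (z) mm, blue-framed panel 84 wide, 8 thick (x = 32 to 40) along its rear edge, top 72 mm above the underside. Origin: centre of the foot's underside. Upright: z up, -x the front. It starts on the panel's back: z level, away from the robot, foot an 80 mm high wall on its rear edge, underside (-z) towards the robot, origin 40 mm up. About 0.6 kg.
- rear_edge (a point): Middle of the foot's rear lower edge (mirror x = 40, y = 0, z = 0 mm), on the bench when fallen and when upright. About 1 to 2 N near the top of the fallen foot, from the panel's side along mirror -z, rolls it over this edge; beyond about 20 degrees it falls onto its foot, which then covers the 80 mm in front of this edge. Upright it slides at about 2 to 6 N.
- foot_front_left (a point): Lower corner of the mirror's foot at mirror x = -40, y = +45 mm
- foot_front_right (a point): Lower corner of the mirror's foot at mirror x = -40, y = -45 mm
- foot_rear_left (a point): Lower corner of the mirror's foot at mirror x = +40, y = +45 mm
- foot_rear_right (a point): Lower corner of the mirror's foot at mirror x = +40, y = -45 mm
- white_disc: White disc, 180 mm across, flush with the bench (nothing to bump over), to the left or right of the mirror; origin at its centre at bench height
- black_disc: Black disc, 180 mm across, flush with the bench, on the other side of the mirror; not the target; origin at its centre at bench height
- watch: Bystander: loose brass pocket watch lying dial up on the black disc, 48 mm across, 13 mm high, crown along its +x to 29 mm from its centre; origin at the centre of its underside
- dome: Bystander: loose clear dust dome with a blue knob on a black base, 94 mm across, 98 mm high, behind the mirror; origin at the centre of its underside
- vial_a: Bystander: loose clear vial with white cap, 26 mm across, 50 mm high, standing; origin at the centre of its underside
- vial_b: Bystander: loose amber vial with red cap, 26 mm across, 50 mm high, standing; origin at the centre of its underside
- dish: Bystander: loose green glass dish, 80 mm across, 22 mm high; origin at the centre of its underside
- eraser: Bystander: loose orange eraser block 50 x 28 x 18 mm at the left of the mat; origin at the centre of its underside
- driver: Bystander: loose yellow-handled screwdriver 130 mm long lying along its own x at the right of the mat; origin under its middle
Mind the look-alikes: they are no part of the job. Leave any yellow look-alike of the mirror alone.

How it is judged:
By the outcome, as a careful person would: the job done as asked, in the order asked, and still so for the second after the job is handed in, with the robot touching nothing.
It also fails if it takes over 54 s, if anything falls off the work surface, if the arm or the gripper's body presses on something with over 40 N, if the wrist force passes 120 N, or if a joint passes its speed limit or range.

## Robot

A 7-joint arm with a two-finger parallel gripper is mounted at the origin on the work surface. World frame = base frame: x ahead of the robot, y to its left, z up, the work surface at z = 0. Lengths are in mm, angles in degrees, forces in N, time in s.
With the tool pointing down it reaches from about 400 to 850 mm from the base axis. Payload 4.5 kg.
Tool frame: the origin (TCP) lies between the finger pads; the fingertips stand 11 mm ahead of it and the grasp point (between the pads) lies 8 mm behind it; z points along the fingers, x is the direction in which the jaws open and shut, and the axes are right-handed (so a half turn about z gives the same grasp; the last joint's range is limited). The gripper opens to 85 mm and grips with 20 to 120 N. Pads are 22 mm wide; open, the fingers measure 114 mm over their backs; the gripper's body (76 mm by 85 mm) begins 54 mm behind the grasp point. The pads swing forward as they close: fully open they stand 13 mm farther back than shut.
Start: joints at [-64.87, 39.483, -11.15, 89.685, 9.013, 51.709, -12.324], TCP at [246.13, 574.52, 242.317] pointing down, gripper open.
Joint ranges: [-172.22, 172.22], [-26.19, 119.32], [-84.43, 86.54], [7.71, 146.69], [-57.33, 237.33], [2.42, 119.75], [-152.13, 152.13]. Speed limits (degrees/s): [147.25, 147.25, 180, 180, 180, 180, 180].

## Interface

Orientations are given as a 3x3 rotation matrix whose columns are the frame's x, y, z axes.
In Python, from station import get_state, capture, camera_model, close_job gives the robot as it stands.
- The arm moves only by the shell command python3 -m inch 'ROWS'. ROWS is JSON, a list of rows, each a list of 7 numbers: the opening, from 0 (shut) to 1 (fully open), then the shift along the tool's x, y, z in m, then the turn, a rotation vector about the tool's x, y, z in rad. A call has 1 to 8 rows; each row is the pose to reach, as a shift and turn from the pose measured when the call began, along the tool's axes at that moment; what a row does not reach only later rows make up. A row lasts 1/8 s, in which the tool goes at most 62.5 mm and 10.7 degrees, less where a joint would pass 70% of its speed; a pose out of reach is approached as far as the arm can. A call with a gripper value outside its range is refused whole. The fingers move at their own pace and stop on an object; the grip force is fixed at half the most. Time passes only in rows, so rows that repeat a pose let the fingers close. It gives the time, the measured TCP pose, the force and the opening at its end, in the units of the state.
- get_state(): the state, without advancing time (a new reading comes with each control period).
- capture(name): name is "scene" or "top" or "wrist"; returns (picture, depth): 480x640x3 uint8, red, green, blue; 480x640 float32, mm along the optical axis (not along the pixel's ray), 0 where there is no reading.
- camera_model(name): a dict with "camera_matrix" (3x3 intrinsics, pixels), "eye" and "attitude" of the camera in the world; the wrist camera has in their place "T_tool_cam" (4x4, takes a point from camera to tool coordinates, whose origin is the TCP and whose axes are the tool frame's). Camera axes: x right, y up, looking along -z (the intrinsics and any distortion apply to the point x, -y, -z); pixel columns grow to the right and rows downward; lengths in mm; the calibration is good to about 2 mm. The wrist camera is an equidistant fisheye: a pixel r from the principal point sees the ray r / f radians off the axis. A picture is of the moment at which its call begins: read the wrist's pose just before it. camera_model takes no time and is no camera call.
- close_job(): hands the job in, once; it reports no verdict.
The state is a dict: "t": time; "joints": joint angles; "joint_vel": joint speeds; "joint_torque": joint torques, N m; "eef_pos": TCP position; "ee_rot": TCP orientation; "force": force on the tool from outside, world axes, zero at the start; "torque": the same for the moment, N m; "opening": finger opening in mm.
Only numpy, scipy, OpenCV 4.12 (cv2) and the standard library are available. Lean on these libraries where they do the work, as an engineer would, in place of code of your own. Each camera call takes 0.05 s, during which the arm holds its last target. There are 200 camera calls.

## Working session

There is one attempt and no reset: what is moved stays moved. The work goes in short steps, Python scripts to look and compute and a shell command to move; the robot and the scene stay as the last step left them, time stands still between calls to the robot, and variables do not carry over. Pictures are saved under pics/ and viewed, about 8 in all and at most 12, crops included, and the job is handed in when it is done.

```bash
mkdir -p pics; ls
python3 - <<'E'
from station import *
import cv2,numpy as np
for n in("scene","top"):
    p,d=capture(n); cv2.imwrite(f"pics/{n}0.png",p[:,:,::-1]); np.save(f"pics/{n}0.npy",d)
    m=camera_model(n);print(n,m)
print(camera_model("wrist"))
s=get_state();print(s["t"],s["eef_pos"],s["ee_rot"],s["opening"],s["force"])
E
```

```text
pics
scene {'camera_matrix': array([[437.01116531,   0.        , 327.9074308 ],
       [  0.        , 437.01116531, 244.38516682],
       [  0.        ,   0.        ,   1.        ]]), 'eye': array([1222.71786787,  218.36368504,  583.82719862]), 'attitude': array([[-0.28275001, -0.5405638 ,  0.79236558],
       [ 0.95891614, -0.13943176,  0.24705993],
       [-0.02307073,  0.82966834,  0.55777969]])}
top {'camera_matrix': array([[592.24640089,   0.        , 314.73117735],
       [  0.        , 592.24640089, 229.07970485],
       [  0.        ,   0.        ,   1.        ]]), 'eye': array([ 390.79037529,  -12.1053877 , 1456.48287837]), 'attitude': array([[-0.01904703,  0.99612815, -0.08582488],
       [-0.99970558, -0.017684  ,  0.01661396],
       [ 0.0150319 ,  0.08611606,  0.9961717 ]])}
{'camera_matrix': array([[371.64829954,   0.        , 315.78261522],
       [  0.        , 371.64829954, 242.13013469],
       [  0.        ,   0.        ,   1.        ]]), 'T_tool_cam': array([[ 9.99999750e-01,  7.06685970e-04, -1.46202755e-05,
         9.96659854e-02],
       [ 6.70379219e-04, -9.54774974e-01, -2.97328607e-01,
        -7.56467097e+01],
       [-2.24077028e-04,  2.97328523e-01, -9.54775209e-01,
        -1.31422511e+02],
       [ 0.00000000e+00,  0.00000000e+00,  0.00000000e+00,
         1.00000000e+00]])}
0.1 [245.9738837  573.94431842 241.54944107] [[ 3.93794767e-01  9.19198229e-01 -5.44688049e-04]
 [ 9.19196844e-01 -3.93795122e-01 -1.60119472e-03]
 [-1.68631085e-03  1.29866567e-04 -9.99998570e-01]] 85.97750419681668 [0.21339221 0.15749927 1.0275084 ]
```

View pics/scene0.png

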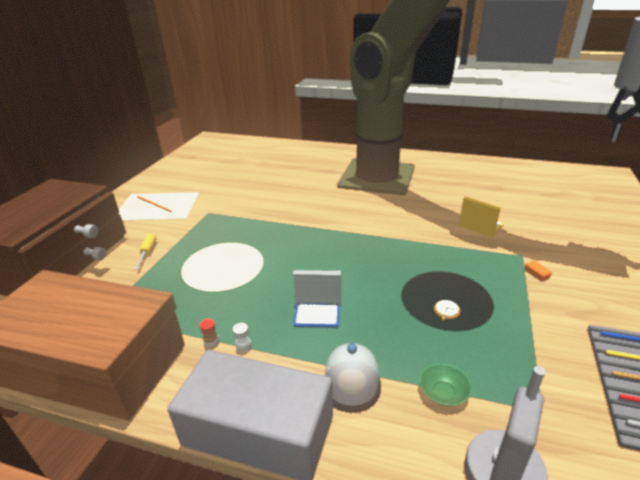

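View pics/top0.png

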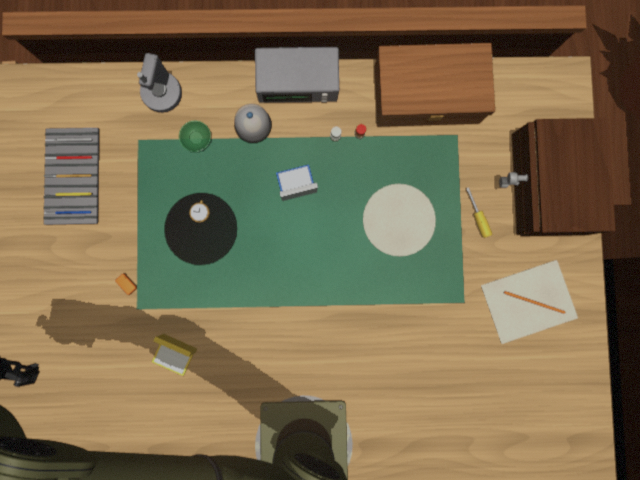

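The scene view shows the blue-framed mirror on its back at (318,300), with a yellow look-alike at (480,217). In the top view the blue mirror is at (297,182), the white disc at (399,220), the black disc and watch at (200,225), the dome at (252,123), the vials at (336,133) and (361,130), and the yellow look-alike at (173,355). The blue mirror fits the description, so I'll confirm it in a crop.

```bash
cat > h.py <<'E'
from station import *
import cv2,numpy as np
def ray(n,u,v,z=0):
    m=camera_model(n);K=m["camera_matrix"];d=np.linalg.inv(K)@[u,v,1];d=np.array([d[0],-d[1],-d[2]])
    d=m["attitude"]@d;e=m["eye"];return e+d*(z-e[2])/d[2]
def proj(n,P):
    m=camera_model(n);K=m["camera_matrix"];c=m["attitude"].T@(np.array(P)-m["eye"]);c=K@[c[0],-c[1],-c[2]];return c[:2]/c[2]
E
python3 - <<'E'
from h import *
a=cv2.imread("pics/top0.png")[155:210,265:330]; b=cv2.imread("pics/scene0.png")[260:335,280:360]
a=cv2.resize(a,(390,330),interpolation=cv2.INTER_CUBIC);b=cv2.resize(b,(400,375),interpolation=cv2.INTER_CUBIC)
o=np.zeros((375,790,3),np.uint8);o[:330,:390]=a;o[:,390:]=b;cv2.imwrite("pics/c1.png",o)
for k,u,v,z in [("disc",399.5,220,0),("black",201,229,0),("watch",200,212,13),("dome",252,123,40),("vA",336,131,50),("vB",361,129,50),("dish",195,136,20),("mir",297,182,8)]:print(k,ray("top",u,v,z).round())
print("disc scene",ray("scene",223,266).round())
im=cv2.imread("pics/top0.png");w=(im[150:290,350:450].min(2)>150).astype(np.uint8)
M=cv2.moments(w,True);print(M["m10"]/M["m00"]+350,M["m01"]/M["m00"]+150,M["m00"])
E
```

```text
disc [ 535. -247.    0.]
black [521. 244.   0.]
watch [562. 244.  13.]
dome [775. 112.  40.]
vA [749. -92.  50.]
vB [ 753. -152.   50.]
dish [750. 254.  20.]
mir [633.   5.   8.]
disc scene [ 536. -245.    0.]
398.82697137117026 219.64866901054745 3982.0
```

View pics/c1.png

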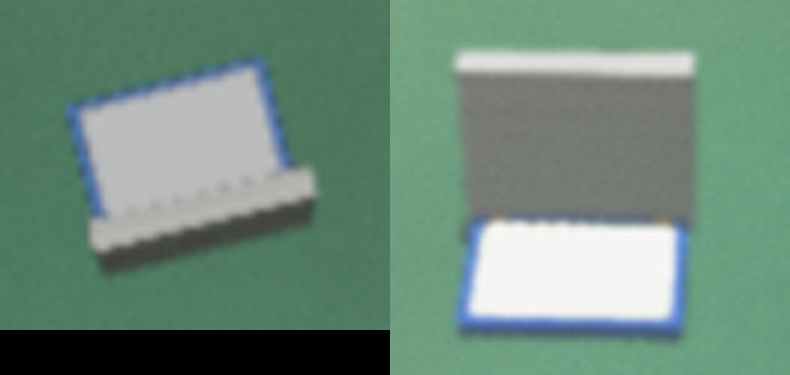

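The crop shows the blue-framed L on its back, with the steel foot as a wall on the robot's side. That confirms it is the mirror. In crop pixels the top strip's underside edge runs from (93,250) to (313,195), and the bench edge from (103,273) to (313,220).

Run:
```python
from h import *
def c(x,y,z):return ray("top",265+x/6,155+y/6,z)
L,R=c(91,250,80),c(314,197,80);L0,R0=c(103,273,0),c(313,220,0);U,V=c(92,220,80),c(316,168,80)
F,G=c(70,105,8),c(262,60,8)
for n,a,b in(("top",L,R),("bot",L0,R0),("front",U,V),("panel",F,G)):print(n,a.round(),b.round(),np.linalg.norm(a-b).round(1),np.degrees(np.arctan2((a-b)[0],(a-b)[1])).round(1),((a+b)/2).round())
def s(x,y,z):return ray("scene",280+(x-390)/5,260+y/5,z)
for p in((457,55,80),(696,55,80),(457,75,80),(695,75,80),(460,322,8),(682,326,8)):print("scene",s(*p).round())
```

```text
top [587.  44.  80.] [606. -43.  80.] 89.6 -12.5 [597.   1.  80.]
bot [589.  43.   0.] [609. -44.   0.] 89.5 -13.3 [599.  -1.   0.]
front [599.  44.  80.] [618. -44.  80.] 90.0 -12.2 [608.  -0.  80.]
panel [658.  55.   8.] [675. -24.   8.] 81.4 -12.4 [666.  15.   8.]
scene [610. -43.  80.]
scene [587.  45.  80.]
scene [622. -38.  80.]
scene [599.  48.  80.]
scene [677. -22.   8.]
scene [657.  58.   8.]
```

Estimate: the rear-edge middle is at (599,0), the mirror's yaw is about 12.5°, and the white disc is at (536,-246). I'm moving above the inside of the L, with the jaw axis along mirror y.

```bash
python3 -m inch '[[0.4,-0.359,0.591,0.04,0,0,-0.62],[0.4,-0.359,0.591,0.04,0,0,-0.62],[0.4,-0.359,0.591,0.04,0,0,-0.62],[0.4,-0.359,0.591,0.04,0,0,-0.62],[0.4,-0.359,0.591,0.04,0,0,-0.62],[0.4,-0.359,0.591,0.04,0,0,-0.62],[0.4,-0.359,0.591,0.04,0,0,-0.62],[0.4,-0.359,0.591,0.04,0,0,-0.62]]'
cat >> h.py <<'E'
def goto(P,yawx,zt=None):
    "shift in tool axes to TCP P and rotvec to tool-down pose with tool x at yawx deg (tool z tilted by rotating zt deg about tool x)"
    s=get_state();R=np.array(s["ee_rot"]);a=np.radians(yawx)
    from scipy.spatial.transform import Rotation as Q
    D=np.array([[np.cos(a),np.sin(a),0],[np.sin(a),-np.cos(a),0],[0,0,-1]]).T
    D=np.column_stack([[np.cos(a),np.sin(a),0],[np.sin(a),-np.cos(a),0],[0,0,-1]])@Q.from_euler("x",zt or 0,degrees=True).as_matrix()
    print("t",round(s["t"],2),"at",np.round(s["eef_pos"],1),"F",np.round(s["force"],1),"open",round(s["opening"],1),"yawx",round(float(np.degrees(np.arctan2(R[1,0],R[0,0]))),1))
    print("shift m",(R.T@(np.array(P)-s["eef_pos"])/1000).round(4),"rot",Q.from_matrix(R.T@D).as_rotvec().round(3))
E
python3 -c "
from h import *
goto([648,11,150],102.5)"
```

```text
t: 1.1
eef_pos: [536.8, 166.2, 213.1]
ee_rot: [[-0.214, 0.977, -0.001], [0.977, 0.214, -0.002], [-0.001, -0.001, -1.0]]
force: [1.3, 1.2, -0.2]
opening: 33.9
t 1.1 at [536.8 166.2 213.1] F [ 1.3  1.2 -0.2] open 33.9 yawx 102.3
shift m [-0.1753  0.0755  0.0632] rot [-0.001  0.001 -0.003]
```

```bash
python3 -m inch '[[0.4,-0.175,0.0755,0.06,0,0,0],[0.4,-0.175,0.0755,0.06,0,0,0],[0.4,-0.175,0.0755,0.06,0,0,0],[0.4,-0.175,0.0755,0.06,0,0,0],[0.4,-0.175,0.0755,0.09,0,0,0],[0.4,-0.175,0.0755,0.12,0,0,0],[0.4,-0.175,0.0755,0.144,0,0,0],[0.4,-0.175,0.0755,0.144,0,0,0]]'
python3 - <<'E'
from h import *
goto([648,11,69],102.5)
p,d=capture("wrist");q,_=capture("scene");cv2.imwrite("pics/w1.png",p[:,:,::-1])
o=np.zeros((480,800,3),np.uint8);o[:360,:400]=cv2.resize(p[60:420,120:520],(400,360))[:,:,::-1];o[:400,400:]=cv2.resize(q[230:350,260:380],(400,400),interpolation=cv2.INTER_CUBIC)[:,:,::-1];cv2.imwrite("pics/c2.png",o)
E
```

```text
t: 2.1
eef_pos: [645.8, 11.8, 67.3]
ee_rot: [[-0.215, 0.977, -0.006], [0.977, 0.215, -0.002], [-0.0, -0.006, -1.0]]
force: [-0.4, 1.1, 0.5]
opening: 34.1
t 2.1 at [645.8  11.8  67.3] F [-0.4  1.1  0.5] open 34.1 yawx 102.4
shift m [-0.0013  0.002  -0.0017] rot [-0.006  0.    -0.002]
```

View pics/c2.png

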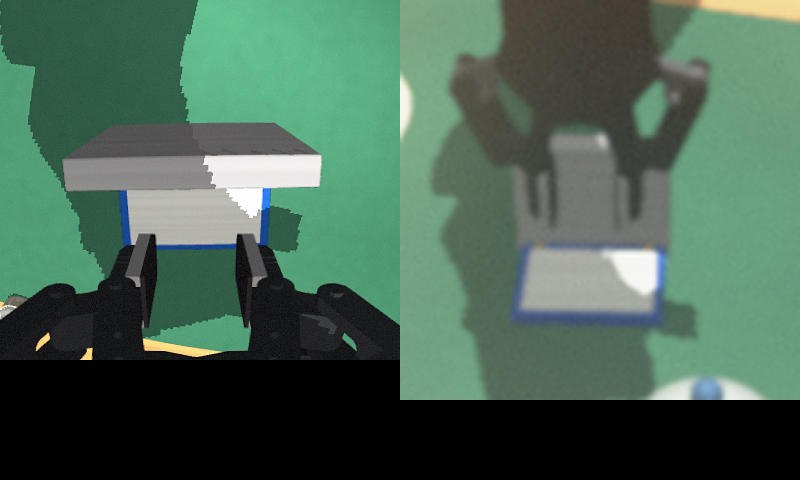

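The wrist view (fingers at crop (150,265) and (245,265)) and the scene view show the fingers inside the L, centred on the foot wall. I'm pushing the wall over towards the robot, along tool -y.

```bash
python3 -m inch '[[0.4,0,-0.01,0,0,0,0],[0.4,0,-0.02,0,0,0,0],[0.4,0,-0.028,0,0,0,0],[0.4,0,-0.036,0,0,0,0],[0.4,0,-0.044,0,0,0,0]]'
python3 -m inch '[[0.4,0,-0.008,0,0,0,0],[0.4,0,-0.017,0,0,0,0],[0.4,0,-0.028,0,0,0,0],[0.4,0,-0.04,0,0,0,0],[0.4,0,-0.04,0,0,0,0],[0.4,0,-0.04,0,0,0,0]]'
python3 - <<'E'
from h import *
q,_=capture("scene");r,_=capture("top")
o=np.zeros((400,800,3),np.uint8);o[:,:400]=cv2.resize(r[140:240,250:350],(400,400),interpolation=cv2.INTER_CUBIC)[:,:,::-1];o[:,400:]=cv2.resize(q[220:340,260:380],(400,400),interpolation=cv2.INTER_CUBIC)[:,:,::-1];cv2.imwrite("pics/c3.png",o)
E
```

```text
t: 2.82
eef_pos: [604.5, 2.3, 69.9]
ee_rot: [[-0.214, 0.977, -0.0], [0.977, 0.214, -0.001], [-0.001, -0.001, -1.0]]
force: [-0.4, 0.3, -0.7]
opening: 34.2
t: 3.58
eef_pos: [566.2, -6.0, 70.2]
ee_rot: [[-0.214, 0.977, 0.001], [0.977, 0.214, -0.001], [-0.001, 0.001, -1.0]]
force: [-0.4, 0.2, 0.2]
opening: 34.3
```

View pics/c3.png

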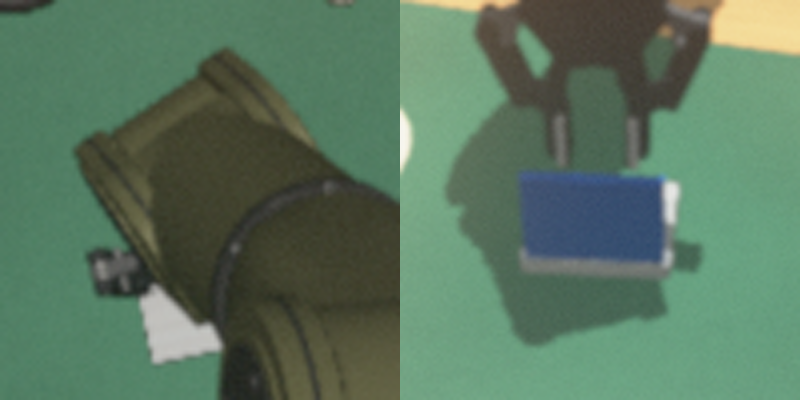

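The mirror now stands upright: its blue back faces the scene camera at crop (595,220) and the fingers are clear in front. I'm lifting, then going round to its left side.

```bash
python3 -m inch '[[0.4,0,-0.005,-0.06,0,0,0],[0.4,0,-0.005,-0.09,0,0,0],[0.4,0.06,0,-0.09,0,0,0.2],[0.4,0.12,0,-0.09,0,0,0.4],[0.4,0.12,0,-0.09,0,0,0.6],[0.4,0.12,0,-0.09,0,0,0.8],[0.4,0.12,0,-0.09,0,0,0.95],[0.4,0.12,0,-0.09,0,0,1.1]]'
python3 - <<'E'
from h import *
print(np.round(get_state()["joints"],0))
q,_=capture("scene");r,_=capture("top");cv2.imwrite("pics/top4.png",r[:,:,::-1]);cv2.imwrite("pics/scene4.png",q[:,:,::-1])
o=np.zeros((480,800,3),np.uint8);o[:400,:400]=cv2.resize(r[160:240,260:340],(400,400),interpolation=cv2.INTER_CUBIC)[:,:,::-1];o[:400,400:]=cv2.resize(q[250:330,280:360],(400,400),interpolation=cv2.INTER_CUBIC)[:,:,::-1];cv2.imwrite("pics/c4.png",o)
goto([543,69,100],12.5,-15)
E
```

```text
t: 4.68
eef_pos: [540.8, 111.8, 160.1]
ee_rot: [[0.776, 0.63, 0.001], [0.63, -0.776, -0.0], [0.001, 0.001, -1.0]]
force: [0.1, -0.1, 0.8]
opening: 34.0
[-14.  41.  -4. 107.   5.  32.  18.]
t 4.78 at [540.7 111.8 160.1] F [ 0.1  0.3 -0.5] open 34.2 yawx 39.4
shift m [-0.0254  0.0344  0.0601] rot [-0.256 -0.062  0.466]
```

View pics/c4.png

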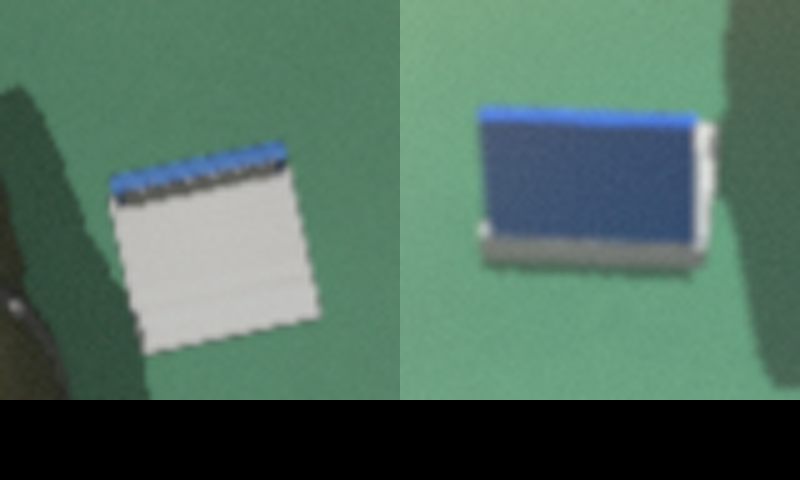

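The mirror stands upright with the arm clear. In the top crop the foot-top front corners are at (145,354) and (322,317), and the panel top runs from (110,182) to (288,145).

Run:
```python
from h import *
def c(x,y,z):return ray("top",260+x/5,160+y/5,z)
L,R=c(145,354,12),c(322,317,12);A,B=c(112,178,72),c(286,142,72)
print(L,R,A,B)
d=(L-R)/np.linalg.norm(L-R);print(np.degrees(np.arctan2(-d[0],d[1])));x=np.array([d[1],-d[0],0]);print("centre",(L+R)/2+40*x,"from panel",(A+B)/2-40*x)
goto([543,69,100],12,-15)
```

```text
[512.1337054   26.82370199  12.        ] [528.78901916 -60.15959863  12.        ] [590.58843184  39.47276863  72.        ] [606.34522236 -42.8600087   72.        ]
10.83963005263954
centre [559.74765864  -9.14552059  12.        ] from panel [559.18053075  -9.21604776  72.        ]
t 4.78 at [540.7 111.8 160.1] F [ 0.1  0.3 -0.5] open 34.2 yawx 39.4
shift m [-0.0254  0.0344  0.0601] rot [-0.255 -0.063  0.475]
```

```bash
python3 -c "
from h import *
goto([544,72,90],11.5,-10)"
```

```text
t 4.78 at [540.7 111.8 160.1] F [ 0.1  0.3 -0.5] open 34.2 yawx 39.4
shift m [-0.0227  0.0327  0.0701] rot [-0.17  -0.043  0.485]
```

```bash
python3 -m inch '[[0.4,-0.023,0.033,0.02,-0.06,-0.015,0.16],[0.4,-0.023,0.033,0.05,-0.12,-0.03,0.32],[0.4,-0.023,0.033,0.07,-0.17,-0.043,0.485],[0.4,-0.023,0.033,0.07,-0.17,-0.043,0.485],[0.4,-0.023,0.033,0.07,-0.17,-0.043,0.485]]'
python3 -c "
from h import *
goto([544,72,15],11.5,-10)"
```

```text
t: 5.4
eef_pos: [544.5, 71.4, 90.7]
ee_rot: [[0.979, 0.2, 0.036], [0.203, -0.964, -0.169], [0.001, 0.173, -0.985]]
force: [-0.3, -0.3, 0.4]
opening: 33.9
t 5.4 at [544.5  71.4  90.7] F [-0.3 -0.3  0.4] open 33.9 yawx 11.7
shift m [-0.0004 -0.0138  0.0744] rot [-0.    -0.001  0.003]
```

```bash
python3 -m inch '[[0.4,0,-0.006,0.035,0,0,0],[0.4,0,-0.011,0.06,0,0,0],[0.4,0,-0.0138,0.0744,0,0,0],[0.4,0,-0.0138,0.0744,0,0,0]]'
cat >> h.py <<'E'
def path(C,yaw,dists,rad=250.,phi1=13.5,a=20.,z=15,tilt=-10,D=57.5):
    "rows for foot-centre path: straight a, arc, straight"
    from scipy.spatial.transform import Rotation as Q
    s=get_state();R=np.array(s["ee_rot"]);print("t",round(s["t"],2),np.round(s["eef_pos"],1),np.round(s["force"],1))
    p0=np.radians(-yaw);p1=np.radians(phi1);arc=rad*(p1-p0)
    for d in dists:
        s1=min(d,a);s2=np.clip(d-a,0,arc);s3=max(0,d-a-arc);p=p0+s2/rad
        X=np.array(C,float)+s1*np.array([-np.sin(p0),-np.cos(p0)])+rad*np.array([-(np.cos(p0)-np.cos(p)),-(np.sin(p)-np.sin(p0))])+s3*np.array([-np.sin(p),-np.cos(p)])
        T=X-D*np.array([-np.sin(p),-np.cos(p)]);b=-p
        W=np.column_stack([[np.cos(b),np.sin(b),0],[np.sin(b),-np.cos(b),0],[0,0,-1]])@Q.from_euler("x",tilt,degrees=True).as_matrix()
        print(d,"foot",X.round(),"row",(R.T@(np.array([*T,z])-s["eef_pos"])/1000).round(4),Q.from_matrix(R.T@W).as_rotvec().round(3))
E
python3 -c "
from h import *
path([560,-9],11.5,[0,10,20,35,50,65,80,95,110])"
```

```text
t: 5.9
eef_pos: [544.4, 71.5, 15.0]
ee_rot: [[0.979, 0.2, 0.035], [0.203, -0.964, -0.169], [0.0, 0.173, -0.985]]
force: [0.2, -0.9, 1.1]
opening: 34.1
t 5.9 [544.4  71.5  15. ] [ 0.2 -0.9  1.1]
0 foot [560.  -9.] row [-0.0008  0.0241  0.0043] [-0.001 -0.001  0.003]
10 foot [562. -19.] row [-0.0009  0.0339  0.006 ] [-0.001 -0.001  0.003]
20 foot [564. -29.] row [-0.0009  0.0438  0.0077] [-0.001 -0.001  0.003]
35 foot [567. -43.] row [0.002  0.0587 0.0103] [-0.001 -0.011  0.063]
50 foot [568. -58.] row [0.0041 0.0737 0.013 ] [-0.001 -0.022  0.122]
65 foot [569. -73.] row [0.0052 0.0888 0.0156] [-0.001 -0.032  0.181]
80 foot [569. -88.] row [0.0054 0.104  0.0183] [-0.001 -0.042  0.24 ]
95 foot [ 568. -103.] row [0.0047 0.1191 0.0209] [-0.001 -0.053  0.299]
110 foot [ 566. -118.] row [0.003  0.1342 0.0236] [-0.001 -0.063  0.358]
```

```bash
python3 -m inch '[[0.4,-0.001,0.012,0.002,0,0,0],[0.4,-0.001,0.02,0.0035,0,0,0],[0.4,-0.001,0.027,0.0048,0,0,0.003],[0.4,-0.001,0.034,0.006,0,0,0.003],[0.4,-0.001,0.039,0.0069,0,0,0.003],[0.4,-0.001,0.044,0.0077,0,0,0.003]]'
python3 - <<'E'
from h import *
path([560,-9],11.5,[20,30,40,50,60,70,80,90,100])
q,_=capture("scene");r,_=capture("wrist")
o=np.zeros((480,800,3),np.uint8);o[:360,:400]=r[60:420,120:520,::-1];o[:400,400:]=cv2.resize(q[240:330,260:350],(400,400),interpolation=cv2.INTER_CUBIC)[:,:,::-1];cv2.imwrite("pics/c5.png",o)
E
```

```text
t: 6.65
eef_pos: [553.0, 30.5, 15.5]
ee_rot: [[0.979, 0.199, 0.037], [0.203, -0.965, -0.165], [0.003, 0.169, -0.986]]
force: [-1.1, 6.7, 4.5]
opening: 34.2
t 6.65 [553.   30.5  15.5] [-1.1  6.7  4.5]
20 foot [564. -29.] row [-0.0011  0.0025  0.001 ] [-0.005 -0.003  0.003]
30 foot [566. -38.] row [0.001  0.0124 0.0027] [-0.005 -0.01   0.042]
40 foot [567. -48.] row [0.0027 0.0224 0.0044] [-0.005 -0.017  0.082]
50 foot [568. -58.] row [0.0039 0.0324 0.0061] [-0.005 -0.024  0.121]
60 foot [569. -68.] row [0.0048 0.0425 0.0078] [-0.005 -0.031  0.161]
70 foot [569. -78.] row [0.0052 0.0526 0.0096] [-0.005 -0.038  0.2  ]
80 foot [569. -88.] row [0.0052 0.0627 0.0113] [-0.005 -0.044  0.239]
90 foot [568. -98.] row [0.0048 0.0728 0.013 ] [-0.005 -0.051  0.279]
100 foot [ 567. -108.] row [0.004  0.0829 0.0148] [-0.005 -0.058  0.318]
```

View pics/c5.png

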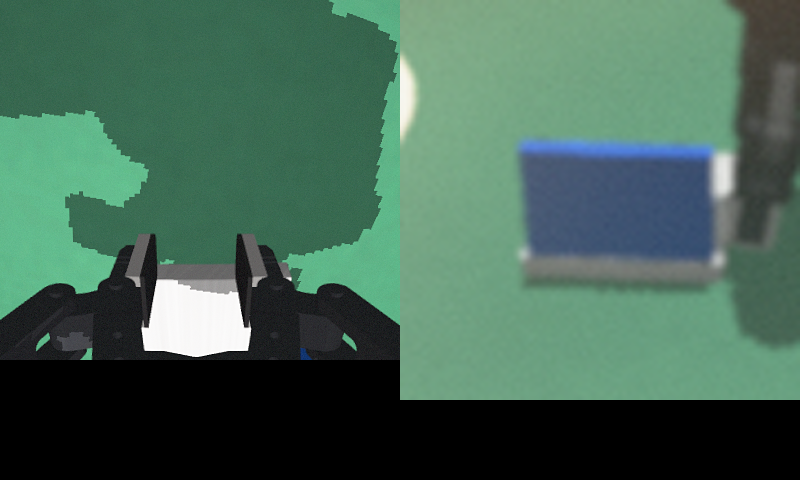

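The fingers bear on the side of the standing mirror's foot (scene crop (735,210)) at about 6.7 N. I'm continuing along the arc.

```bash
python3 -m inch '[[0.4,0.001,0.0124,0.0024,-0.003,-0.010,0.042],[0.4,0.0027,0.0224,0.0042,-0.003,-0.017,0.082],[0.4,0.0039,0.0324,0.006,-0.003,-0.024,0.121],[0.4,0.0048,0.0425,0.0076,-0.003,-0.031,0.161],[0.4,0.0052,0.0526,0.0094,-0.003,-0.038,0.2],[0.4,0.0052,0.0627,0.011,-0.003,-0.044,0.239],[0.4,0.0048,0.0728,0.0128,-0.003,-0.051,0.279],[0.4,0.004,0.0829,0.0146,-0.003,-0.058,0.318]]'
python3 - <<'E'
from h import *
path([560,-9],11.5,[100,110,120,130,140,150,160,170,180])
q,_=capture("scene");r,_=capture("top");cv2.imwrite("pics/top6.png",r[:,:,::-1])
o=np.zeros((400,800,3),np.uint8);o[:,:400]=cv2.resize(r[150:270,300:420],(400,400),interpolation=cv2.INTER_CUBIC)[:,:,::-1];o[:,400:]=cv2.resize(q[230:330,210:310],(400,400),interpolation=cv2.INTER_CUBIC)[:,:,::-1];cv2.imwrite("pics/c6.png",o)
E
```

```text
t: 7.75
eef_pos: [574.7, -52.5, 15.4]
ee_rot: [[0.993, -0.12, -0.02], [-0.122, -0.978, -0.171], [0.001, 0.172, -0.985]]
force: [2.0, 5.2, 2.9]
opening: 34.0
t 7.75 [574.7 -52.5  15.4] [2.  5.2 2.9]
100 foot [ 567. -108.] row [-0.0008 -0.0014  0.0001] [-0.002 -0.001 -0.003]
110 foot [ 566. -118.] row [0.0014 0.0085 0.0019] [-0.002 -0.007  0.036]
120 foot [ 564. -128.] row [0.0031 0.0185 0.0036] [-0.002 -0.014  0.076]
130 foot [ 562. -138.] row [0.0042 0.0285 0.0054] [-0.002 -0.021  0.111]
140 foot [ 560. -147.] row [0.0031 0.0383 0.0071] [-0.002 -0.021  0.111]
150 foot [ 557. -157.] row [0.0019 0.0481 0.0088] [-0.002 -0.021  0.111]
160 foot [ 555. -167.] row [0.0008 0.0578 0.0105] [-0.002 -0.021  0.111]
170 foot [ 553. -177.] row [-0.0003  0.0676  0.0122] [-0.002 -0.021  0.111]
180 foot [ 550. -186.] row [-0.0015  0.0774  0.0139] [-0.002 -0.021  0.111]
```

View pics/c6.png

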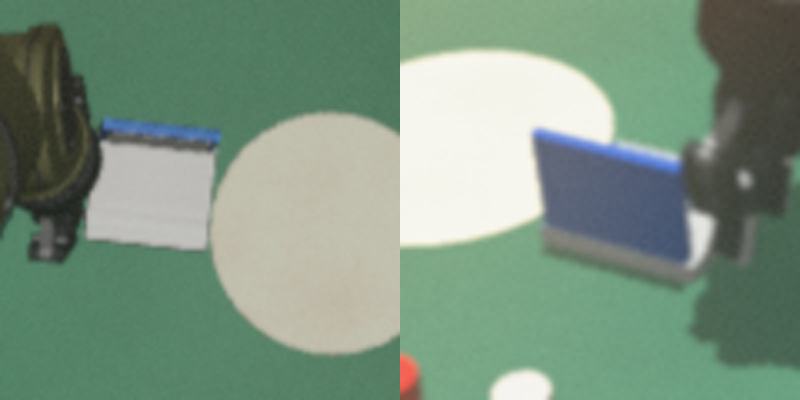

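The mirror is turning as planned and still stands. In the top crop the foot's front corners are at (87,239) and (208,249), and the disc centre is at (334,232).

Run:
```python
from h import *
c=lambda x,y,z:ray("top",300+x*.3,150+y*.3,z)
L,R=c(87,239,12),c(208,249,12);d=(L-R)/np.linalg.norm(L-R);x=np.array([d[1],-d[0],0])
A,B=c(104,122,72),c(220,135,72)
print(L,R,np.degrees(np.arctan2(-d[0],d[1])),"centre",(L+R)/2+40*x,(A+B)/2-40*x,"disc",c(334,232,0))
```

```text
[532.90168411 -64.4140152   12.        ] [ 523.944821   -153.32382299   12.        ] -5.752625966433197 centre [ 568.22180957 -112.87826561   12.        ] [ 564.94859449 -113.04137062   72.        ] disc [ 536.08376523 -248.58734176    0.        ]
```

```bash
python3 -m inch '[[0.4,0.0014,0.0085,0.0019,0,-0.007,0.036],[0.4,0.0031,0.0185,0.0036,0,-0.014,0.076],[0.4,0.0042,0.0285,0.0054,0,-0.021,0.111],[0.4,0.0031,0.0383,0.0071,0,-0.021,0.111],[0.4,0.0019,0.0481,0.0088,0,-0.021,0.111],[0.4,0.0008,0.0578,0.0105,0,-0.021,0.111],[0.4,-0.0003,0.0676,0.0122,0,-0.021,0.111],[0.4,-0.0015,0.0774,0.0139,0,-0.021,0.111]]'
python3 - <<'E'
from h import *
path([560,-9],11.5,[180,190,200,210,220,230,237])
r,_=capture("top")
o=cv2.resize(r[150:270,330:480],(750,600),interpolation=cv2.INTER_CUBIC)[:,:,::-1];cv2.imwrite("pics/c7.png",o)
E
```

```text
t: 8.85
eef_pos: [562.8, -133.6, 15.3]
ee_rot: [[0.972, -0.231, -0.042], [-0.235, -0.957, -0.17], [-0.0, 0.175, -0.985]]
force: [1.6, 4.0, 0.8]
opening: 34.0
t 8.85 [ 562.8 -133.6   15.3] [1.6 4.  0.8]
180 foot [ 550. -186.] row [ 0.     -0.0033 -0.0003] [ 0.001  0.001 -0.001]
190 foot [ 548. -196.] row [0.0001 0.0065 0.0014] [ 0.001  0.001 -0.001]
200 foot [ 546. -206.] row [0.0001 0.0164 0.0032] [ 0.001  0.001 -0.001]
210 foot [ 543. -215.] row [0.0001 0.0262 0.0049] [ 0.001  0.001 -0.001]
220 foot [ 541. -225.] row [0.0001 0.0361 0.0067] [ 0.001  0.001 -0.001]
230 foot [ 539. -235.] row [0.0001 0.0459 0.0084] [ 0.001  0.001 -0.001]
237 foot [ 537. -242.] row [0.0001 0.0528 0.0097] [ 0.001  0.001 -0.001]
```

View pics/c7.png

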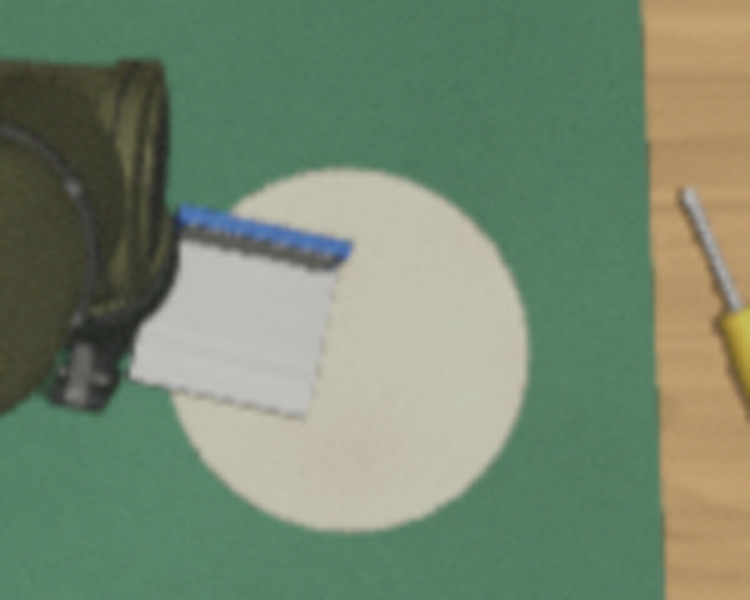

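The foot is partly on the white disc, with its front corners at crop (132,378) and (305,416). The disc centre is at (349,350).

Run:
```python
from h import *
c=lambda x,y,z:ray("top",330+x/5,150+y/5,z)
L,R=c(132,378,12),c(305,416,12);d=(L-R)/np.linalg.norm(L-R);x=np.array([d[1],-d[0],0]);C=R+45*d+40*x
A,B=c(180,210,72),c(353,245,72)
D=c(349,350,0);T=np.array(get_state()["ee_rot"])
print(np.degrees(np.arctan2(-d[0],d[1])),"centre",C,B+42*d-40*x,"disc",D,"along/lat",-(D-C)@d,(D-C)@x, "tool",(T.T@(D-C)))
```

```text
-13.456923574028064 centre [ 551.15661519 -188.52355677   12.        ] [ 548.64794098 -189.22942272   72.        ] disc [ 535.10553564 -247.56289344    0.        ] along/lat 61.15373573851911 -1.8711049724581201 tool [-1.58952402 58.07251594 22.63485663]
```

```bash
python3 -m inch '[[0.4,0,0.009,0.0018,0,0,0],[0.4,0,0.018,0.0034,0,0,0],[0.4,0,0.028,0.0051,0,0,0],[0.4,0,0.037,0.0067,0,0,0],[0.4,0,0.046,0.0082,0,0,0],[0.4,0,0.053,0.0095,0,0,0],[0.4,0,0.059,0.0105,0,0,0],[0.4,0,0.059,0.0105,0,0,0]]'
python3 -m inch '[[0.4,0,-0.01,-0.002,0,0,0],[0.4,0,-0.025,-0.005,0,0,0],[0.4,0,-0.05,-0.02,0,0,0],[0.4,0,-0.07,-0.06,0,0,0],[0.4,0,-0.09,-0.12,0,0,0],[0.4,0,-0.12,-0.16,0,0,0],[0.4,0,-0.16,-0.18,0,0,0],[0.4,0,-0.18,-0.18,0,0,0]]'
python3 - <<'E'
from h import *
r,_=capture("top");q,_=capture("scene");cv2.imwrite("pics/top8.png",r[:,:,::-1]);cv2.imwrite("pics/scene8.png",q[:,:,::-1])
o=np.zeros((600,800,3),np.uint8)
o[:400,:400]=cv2.resize(r[170:270,350:450],(400,400),interpolation=cv2.INTER_CUBIC)[:,:,::-1];o[:400,400:]=cv2.resize(q[220:320,170:270],(400,400),interpolation=cv2.INTER_CUBIC)[:,:,::-1]
o[400:,:266]=cv2.resize(r,(266,200))[:,:,::-1];o[400:,300:566]=cv2.resize(q,(266,200))[:,:,::-1];cv2.imwrite("pics/c8.png",o)
E
```

```text
t: 9.9
eef_pos: [547.0, -195.9, 15.6]
ee_rot: [[0.971, -0.235, -0.044], [-0.239, -0.956, -0.173], [-0.001, 0.179, -0.984]]
force: [0.5, -0.3, -0.3]
opening: 33.9
t: 10.9
eef_pos: [598.5, 12.0, 161.5]
ee_rot: [[0.972, -0.23, -0.04], [-0.233, -0.957, -0.171], [0.001, 0.175, -0.984]]
force: [-0.3, 0.0, -0.6]
opening: 34.0
```

View pics/c8.png

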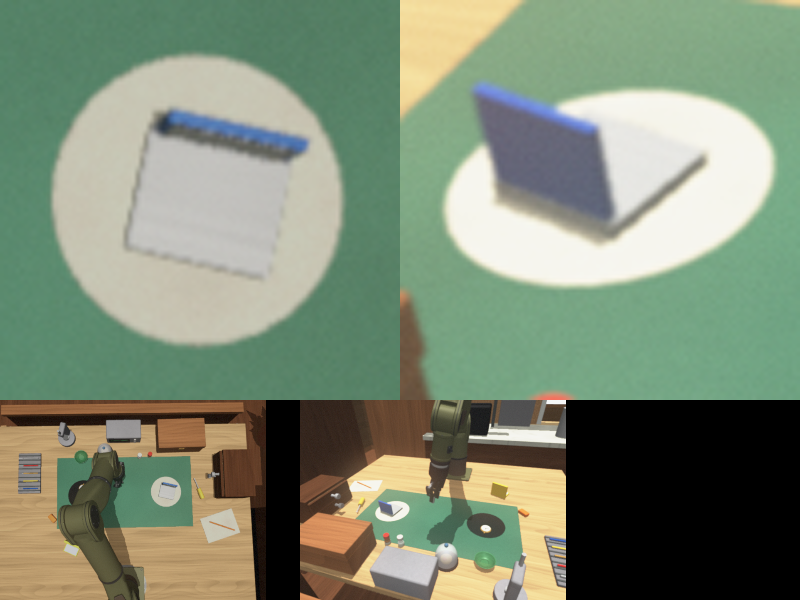

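The mirror stands upright with its whole foot well inside the white disc: the foot spans about (125,110) to (290,278) in the crop, and the disc (52,55) to (343,345). The arm is clear. I'll compare the bystanders with the first picture, then hand in.

Run:
```python
from h import *
a=cv2.imread("pics/scene0.png",0).astype(np.float32);b=cv2.imread("pics/scene8.png",0).astype(np.float32)
for k,x,y,r in[("watch",447,310,18),("dome",352,374,35),("vA",242,336,18),("vB",208,332,18),("dish",445,386,30),("eraser",538,270,18),("driver",147,250,22),("yellow",480,217,25)]:
    s=np.s_[y-r:y+r,x-r:x+r];print(k,np.round(cv2.phaseCorrelate(a[s].copy(),b[s].copy(),cv2.createHanningWindow((2*r,2*r),5))[0],2))
print(close_job())
```

```text
watch [-0.03 -0.07]
dome [ 0.1  -0.11]
vA [-0.   -0.05]
vB [-0.19 -0.02]
dish [ 0.03 -0.12]
eraser [ 0.01 -0.34]
driver [0.76 0.48]
yellow [-0.03  0.47]
the job is handed in; nothing more can be done
None
```

The mirror now stands upright on the white disc, and I have handed the job in. I rolled it onto its foot by pushing from the panel side. Then I pushed it along the bench with two fingertips low on the left side of the foot, at about 4–7 N, and backed away. The last move ended at 10.9 s on the robot's clock.

- **Mirror:** the last pictures show the whole foot inside the disc with a clear margin all round, and the robot touching nothing.
- **Other objects:** between the first and last scene pictures, seven of the eight things I compared shifted by less than 0.5 px. These were the watch, dome, both vials, dish, eraser and the yellow look-alike.
- **Screwdriver:** it read about 0.9 px of shift, the only larger value. I put that down to image noise or changed shadows, because the gripper stayed far from it, but I did not check it again.

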